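# Check the rubber feet of a welded base frame

## Task

Check the four rubber feet of the small welded steel base frame on the bench: press its flat corner pads down one at a time with light fingertip pressure, first the pad at the corner next to the earthing tab, then the one diagonally opposite, then the pad at the other end of the tab's long side, and last the one diagonally opposite that. Press each only until you feel the rubber give a little, and come off it before the next; do not press hard, shift, grip or lift the frame, and leave the things lying in and around it where they are.

Things in the scene. Friction and masses are not known exactly. Their poses are not given: they have to be found in the camera images.
- frame: Loose rectangular frame of dark 30 mm square steel tube, 240 (x) by 190 mm (y), 2 to 3 kg, at any yaw. Origin: its middle at bench height; z up. It stands on four rubber feet 16 mm high: tube top 46 mm, corner pads' top 52 mm above the bench. A 30 mm wide cross bar joins the long sides at x = +45 mm. Pressed at a corner, it gives about 1 mm for every 5 N, up to about 8 mm.
- tab (a point): Centre of the upper face of the earthing tab, 46 mm above the bench: a flat steel lug 30 mm wide with a hole, sticking out 35 mm from the outside of one long side of the frame, near the corner of pad_tab (at x = -55 mm, y = +112 mm in the frame's axes).
- pad_tab: Flat square steel plate 50 x 50 x 6 mm with a 12 mm hole in its middle, welded on the frame's corner next to the earthing tab, at x = -95 mm, y = +70 mm of the frame. Origin: centre of its underside; its upper face, the one to press, is 6 mm above the origin and 52 mm above the bench. Axes parallel to the frame's. Pressed first.
- pad_diagonal: Flat square steel plate 50 x 50 x 6 mm with a 12 mm hole in its middle, welded on the frame's corner across the diagonal from pad_tab, at x = +95 mm, y = -70 mm of the frame. Origin: centre of its underside; its upper face, the one to press, is 6 mm above the origin and 52 mm above the bench. Axes parallel to the frame's. Pressed second.
- pad_same_side: Flat square steel plate 50 x 50 x 6 mm with a 12 mm hole in its middle, welded on the frame's corner at the other end of the long side that carries the tab, at x = +95 mm, y = +70 mm of the frame. Origin: centre of its underside; its upper face, the one to press, is 6 mm above the origin and 52 mm above the bench. Axes parallel to the frame's. Pressed third.
- pad_last: Flat square steel plate 50 x 50 x 6 mm with a 12 mm hole in its middle, welded on the frame's corner across the diagonal from pad_same_side, at x = -95 mm, y = -70 mm of the frame. Origin: centre of its underside; its upper face, the one to press, is 6 mm above the origin and 52 mm above the bench. Axes parallel to the frame's. Pressed last.
- bracket_inside: Loose pressed-steel saddle bracket, 65 x 50 mm, 34 mm high, standing on the bench inside the frame, in the wider bay. Origin: centre of its underside. Leave alone.
- bracket_outside: A second such bracket, 65 x 50 mm, 34 mm high, standing on the bench beside the frame. Origin: centre of its underside. Leave alone.
- disc: Grinding disc, 125 mm across, 7 mm thick, lying loose on the bench beside the frame. Origin: centre of its underside. Leave alone.
- magnet: Welder's magnetic square, a red-painted triangle outline about 85 x 85 mm, 16 mm thick, lying loose on the bench beside the frame. Origin: on its underside, near its middle. Leave alone.

How it is judged (in metres and radians):
On the way, in this order (a step that is already met when the one before it is completed fails the run):
1. press the pad at the corner next to the earthing tab (2.5 N or more for 0.1 s, no other pad touched) (contact force between the fingers and pad_tab above 2.5 N and contact force between the fingers and pad_diagonal below 0.5 N and contact force between the fingers and pad_same_side below 0.5 N and contact force between the fingers and pad_last below 0.5 N), for 0.1 s.
2. press the pad diagonally opposite the first (2.5 N or more for 0.1 s, no other pad touched) (contact force between the fingers and pad_diagonal above 2.5 N and contact force between the fingers and pad_tab below 0.5 N and contact force between the fingers and pad_same_side below 0.5 N and contact force between the fingers and pad_last below 0.5 N), for 0.1 s.
3. press the pad at the other end of the long side that carries the tab (2.5 N or more for 0.1 s, no other pad touched) (contact force between the fingers and pad_same_side above 2.5 N and contact force between the fingers and pad_tab below 0.5 N and contact force between the fingers and pad_diagonal below 0.5 N and contact force between the fingers and pad_last below 0.5 N), for 0.1 s.
4. press the remaining pad, diagonally opposite the third (2.5 N or more for 0.1 s, no other pad touched) (contact force between the fingers and pad_last above 2.5 N and contact force between the fingers and pad_tab below 0.5 N and contact force between the fingers and pad_diagonal below 0.5 N and contact force between the fingers and pad_same_side below 0.5 N), for 0.1 s.
At the end, for the whole second after the job is handed in: All four pads have been pressed in the stated order; the frame stands at rest and level (within 1 degree) on its feet, within 8 mm of where it was and no more than 4 mm up; every other loose thing is within 10 mm of where it was (distance of frame from where it was at the start of the episode below 0.008 m and height (world z) of frame below 0.004 m and angle between frame's own z axis and vertical below 0.02 rad and linear speed of frame below 0.01 m/s and angular speed of frame below 0.05 rad/s and distance of each of bracket_inside, bracket_outside, disc, magnet from where it was at the start of the episode below 0.01 m); the robot touches nothing.
It fails at once if a pad or the frame is pressed or gripped hard (over 30 N) (contact force between the fingers and frame above 30 N).
It fails at once if the frame is gripped or pushed from the side (fingers touch it with the TCP below 54 mm, so the tips well below the pads' tops) (contact force between the fingers and frame above 1 N and height (world z) of the grasp point below 0.054 m).
It fails at once if the frame is shifted by more than 8 mm (distance of frame from where it was at the start of the episode above 0.008 m).
It fails at once if the frame is lifted by more than 4 mm or tipped by more than 3.5 degrees (height (world z) of frame above 0.004 m or angle between frame's own z axis and vertical above 0.06 rad).
It fails at once if a bracket, the disc or the magnet is moved by more than 10 mm (distance of any of bracket_inside, bracket_outside, disc, magnet from where it was at the start of the episode above 0.01 m).
It also fails if it takes over 59 s, if anything falls off the work surface, if the arm or the gripper's body presses on something with over 40 N, if the wrist force passes 120 N, or if a joint passes its speed limit or range.

## Robot

A 6-joint arm with a two-finger parallel gripper is mounted at the origin on the work surface. World frame = base frame: x ahead of the robot, y to its left, z up, the work surface at z = 0. Lengths are in mm, angles in rad, forces in N, time in s.
With the tool pointing down it reaches from about 350 to 775 mm from the base axis. Payload 7.3 kg.
Tool frame: the origin (TCP) lies between the finger pads, 19 mm behind the fingertips; this is the grasp point; z points along the fingers, y is the line along which they close (so a half turn about z gives the same grasp; the last joint's range is limited). The gripper opens to 92 mm and grips with 3 to 60 N. Pads are 19 mm wide; open, the fingers measure 130 mm over their backs; the gripper's body (75 mm by 190 mm) begins 47 mm behind the grasp point.
Start: joints at [1.039, 0.342, 1.524, -0, 1.275, -0.146], TCP at [197.544, 486.435, 245.541] pointing down, gripper open.
Joint ranges: [-2.53, 2.53], [-0.77, 2.02], [0.04, 2.7], [-1, 4.14], [0.28, 2.66], [-3.11, 3.11]. Speed limits (rad/s): [2.57, 2.57, 3.14, 3.14, 3.14, 3.14].

## Interface

Orientations are given as [roll, pitch, yaw] about the fixed x, y, z axes, in that order (R = Rz(yaw) Ry(pitch) Rx(roll)).
In Python, from plant import bot gives the robot as it stands.
- The arm moves only by the tool servo_tool, never from a script. Its argument "deltas" is a list of rows, each a list of 2 entries, a list of its own where there are three numbers: the shift along the tool's x, y, z in m, then the turn, a rotation vector about the tool's x, y, z in degrees. A call has 1 to 20 rows; each row shifts and turns the commanded pose from where the row before left it, along the tool's axes as they then stand; what a row does not reach is not made up. A row lasts 1/8 s, in which the tool goes at most 62.5 mm and 10.7 degrees, less where a joint would pass 70% of its speed; a pose out of reach is approached as far as the arm can. A call with a gripper value outside its range is refused whole. "fingers" is the opening, from 0 (shut) to 1 (fully open), set as the call begins (left out, the last holds). The fingers move at their own pace and stop on an object; the grip force is fixed at half the most. Time passes only in rows, so rows that do not move let the fingers close. It gives the time, the measured TCP pose, the force, the opening and the grip force at its end, in the units of the state.
- bot.get_obs(): the state, without advancing time (a new reading comes with each control period).
- bot.capture(name): name is "scene" or "top" or "wrist"; returns the picture (384x512x3 uint8, red, green, blue); there is no depth.
- bot.camera_model(name): a dict with "mtx" (3x3 intrinsics, pixels), "xyz" and "rotation" of the camera in the world. Camera axes: x right, y down, z forward; pixel columns grow to the right and rows downward; lengths in mm; the calibration is good to about 2 mm. A picture is of the moment at which its call begins: read the wrist's pose just before it. camera_model takes no time and is no camera call; for the wrist camera it gives the pose at the moment of the call.
- bot.close_job(): hands the job in; it is judged then, once.
The state is a dict: "time": time; "joint_positions": joint angles; "dq": joint speeds; "tau": joint torques, N m; "tool_pos": TCP position; "tcp_rot": TCP orientation; "contact_force": force on the tool from outside, world axes, zero at the start; "moment": the same for the moment, N m; "grip_width": finger opening in mm; "finger_force": force on a finger pad.
Only numpy, scipy, OpenCV 4.12 (cv2) and the standard library are available. Lean on these libraries where they do the work, as an engineer would, in place of code of your own. Each camera call takes 0.05 s, during which the arm holds its last target. There are 200 camera calls.

## Working session

There is one attempt and no reset: what is moved stays moved. The work goes in short steps, Python scripts to look and compute and a tool call to move; the robot and the scene stay as the last step left them, time stands still between calls to the robot, and variables do not carry over. Pictures are saved under pics/ and viewed, at most 10 in all, crops included, and the job is handed in when it is done.

Besides the shell and the picture viewer there is one more tool, called after ">>>" by a JSON object that holds its "name" and its "arguments". servo_tool: Moves the arm, as the interface text tells. Its arguments: {"type":"object","properties":{"deltas":{"type":"array"},"fingers":{"type":"number"}},"required":["deltas"]}

```bash
ls; mkdir -p pics
python3 - <<'E'
from plant import bot
import cv2,numpy as np
for n in ("top","scene"):
    im=bot.capture(n); cv2.imwrite(f"pics/{n}0.png",im[:,:,::-1]); c=bot.camera_model(n); print(n,c)
o=bot.get_obs(); print(o["time"],o["tool_pos"],o["tcp_rot"],o["contact_force"],o["grip_width"])
E
```

```text
pics
top {'mtx': array([[465.75241641,   0.        , 260.34084693],
       [  0.        , 465.75241641, 193.60949956],
       [  0.        ,   0.        ,   1.        ]]), 'xyz': array([ 482.39183088,   10.82032039, 1401.54318261]), 'rotation': array([-3.09566087, -0.01545619, -1.58901479])}
scene {'mtx': array([[371.42322917,   0.        , 257.16654181],
       [  0.        , 371.42322917, 196.43329322],
       [  0.        ,   0.        ,   1.        ]]), 'xyz': array([1052.12685525,  508.2665763 ,  841.71463735]), 'rotation': array([-2.4030838 , -0.01074569,  2.41534677])}
0.1 [197.39704889 486.148431   244.94763276] [-3.14032502e+00 -1.48164970e-04  2.75579448e+00] [0.22612537 0.52353814 0.44585032] 91.9857103799867
```

View pics/top0.png

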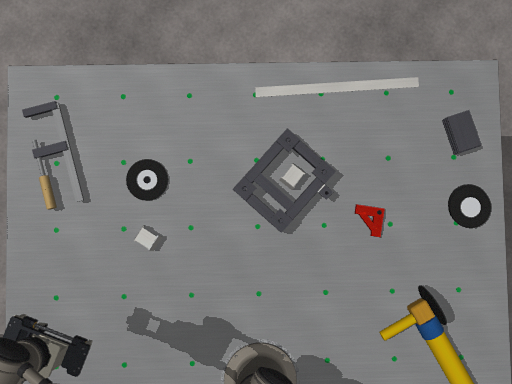

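View pics/scene0.png

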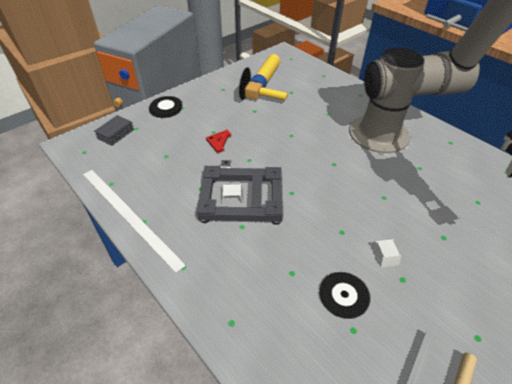

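The top view shows the frame around (288,182), the tab around (333,194), the magnet at (372,218), and a bracket in the wider bay at (293,175). In the scene view the frame is around (241,195), with the tab at (226,163).

Run:
```python
import cv2,numpy as np
a=cv2.imread("pics/top0.png")[115:245,220:350]; b=cv2.imread("pics/scene0.png")[150:230,190:295]
f=lambda i,s:cv2.convertScaleAbs(cv2.resize(i,None,fx=s,fy=s,interpolation=cv2.INTER_CUBIC),alpha=1.8)
a=f(a,4);b=f(b,4) 
cv2.imwrite("pics/topc.png",f(cv2.imread("pics/top0.png")[115:245,220:350],4.5)); cv2.imwrite("pics/scenec.png",f(cv2.imread("pics/scene0.png")[150:230,190:295],6))
```

```text
(no output)
```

View pics/topc.png

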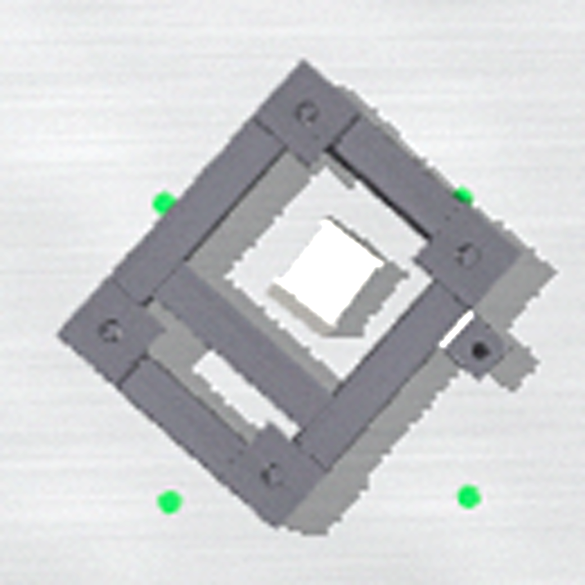

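View pics/scenec.png

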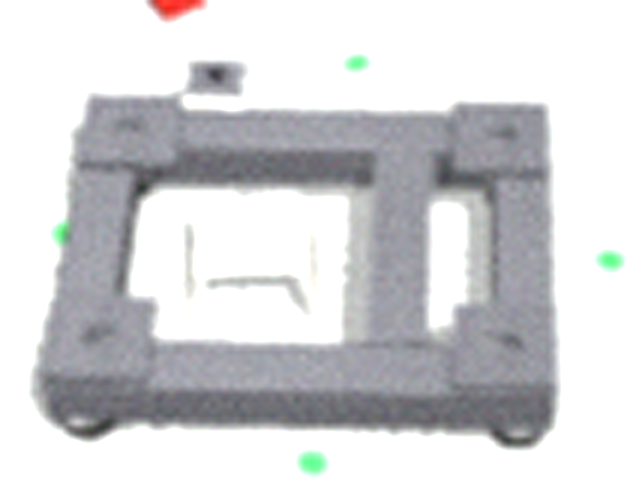

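The top crop shows the hole centres at pad_tab (467,256), pad_same_side (273,475), pad_diagonal (111,332), pad_last (308,114) and the tab hole (480,350). In the scene crop they are at (128,125), (503,132), (508,340), (97,332) and (215,75), in the same order. I'll triangulate these.

```bash
cat > h.py <<'E'
import numpy as np
from plant import bot
from scipy.spatial.transform import Rotation as R
def ray(n,p,c=None):
    c=c or bot.camera_model(n); d=R.from_euler('xyz',c["rotation"]).as_matrix()@np.linalg.inv(c["mtx"])@[p[0],p[1],1]
    return np.array(c["xyz"]),d
def plane(n,p,z,c=None):
    o,d=ray(n,p,c); return o+d*(z-o[2])/d[2]
def tri(r1,r2):
    (o1,d1),(o2,d2)=r1,r2
    s=np.linalg.lstsq(np.c_[d1,-d2],o2-o1,rcond=None)[0]; a,b=o1+s[0]*d1,o2+s[1]*d2
    return (a+b)/2,np.linalg.norm(a-b)
E
python3 - <<'E'
from h import *
names=["tab_pad","diag","same","last","tab"]
T=[(467,256),(111,332),(273,475),(308,114),(480,350)];S=[(128,125),(508,340),(503,132),(97,332),(215,75)]
M=np.array([[-95,70],[95,-70],[95,70],[-95,-70],[-55,112]]);H=[52]*4+[46]
P=[];Q=[]
for n,t,s,h in zip(names,T,S,H):
    t=(220+(t[0]+.5)/4.5-.5,115+(t[1]+.5)/4.5-.5); s=(190+(s[0]+.5)/6-.5,150+(s[1]+.5)/6-.5)
    p,g=tri(ray("top",t),ray("scene",s)); a=plane("top",t,h);b=plane("scene",s,h)
    print(n,p.round(1),"gap",g.round(1),a[:2].round(1),b[:2].round(1)); P.append(a[:2]); Q.append(b[:2])
for P in (np.array(P),np.array(Q),(np.array(P)+Q)/2):
    c=P.mean(0);m=M.mean(0);U,s,V=np.linalg.svd((M-m).T@(P-c)); A=V.T@U.T; t=c-A@m
    print("centre",t.round(1),"yaw",np.degrees(np.arctan2(A[1,0],A[0,0])).round(2),np.linalg.det(A).round(2),"res",np.linalg.norm(P-(M@A.T+t),axis=1).round(1)); print((M[:4]@A.T+t).round(1).tolist())
o=bot.get_obs(); print(R.from_euler('xyz',o["tcp_rot"]).as_matrix().round(4).tolist())
E
```

```text
tab_pad [ 605.  -195.6   54.2] gap 0.3 [ 605.3 -196. ] [ 603.6 -197.4]
diag [559.   36.1  54.1] gap 2.5 [560.   35.2] [556.9  35.8]
same [465.4 -66.5  55.1] gap 2.1 [466.1 -67.5] [462.4 -67.9]
last [699.1 -94.7  52.2] gap 0.8 [699.4 -94.9] [698.8 -94.5]
tab [ 543.9 -203.2   46.8] gap 1.6 [ 544.5 -203.9] [ 542.9 -203.3]
centre [582.3 -81.5] yaw 137.08 1.0 res [1.9 0.8 1.2 0.1 3.4]
[[604.2, -197.5], [560.4, 34.4], [465.0, -68.1], [699.5, -95.0]]
centre [580.  -81.5] yaw 137.33 1.0 res [1.2 1.6 0.8 1.5 2.7]
[[602.4, -197.4], [557.6, 34.3], [462.7, -68.6], [697.3, -94.5]]
centre [581.1 -81.5] yaw 137.21 1.0 res [1.4 1.2 0.8 0.7 3. ]
[[603.3, -197.4], [559.0, 34.4], [463.9, -68.4], [698.4, -94.7]]
[[-0.9265, 0.3763, -0.0006], [0.3763, 0.9265, -0.0011], [0.0001, -0.0013, -1.0]]
```

Heights come out at 52–55 mm against the stated 52, sizes fit to about 1–3 mm, and the axes have the right handedness, so yaw is about 137.2°. Next I'll shut the fingers and move over pad_tab at (603,-197).

>>> {"name": "servo_tool", "arguments": {"deltas": [[[-0.0317,-0.024,0],[0,0,0]],[[-0.0317,-0.024,0],[0,0,0]],[[-0.0317,-0.024,0],[0,0,0]],[[-0.0317,-0.024,0],[0,0,0]],[[-0.0317,-0.024,0],[0,0,0]],[[-0.0317,-0.024,0],[0,0,0]],[[-0.0317,-0.024,0],[0,0,0]],[[-0.0317,-0.024,0],[0,0,0]],[[-0.0317,-0.024,0],[0,0,0]],[[-0.0317,-0.024,0],[0,0,0]],[[-0.0317,-0.024,0],[0,0,0]],[[-0.0317,-0.024,0],[0,0,0]],[[-0.0317,-0.024,0],[0,0,0]],[[-0.0317,-0.024,0],[0,0,0]],[[-0.0317,-0.024,0],[0,0,0]],[[-0.0317,-0.024,0],[0,0,0]],[[-0.0317,-0.024,0],[0,0,0]],[[-0.0317,-0.024,0],[0,0,0]],[[-0.0317,-0.024,0],[0,0,0]],[[-0.0317,-0.024,0],[0,0,0]]], "fingers": 0}}

```text
time: 2.6
tool_pos: [604.7, -197.9, 244.9]
tcp_rot: [3.141, -0.001, 2.756]
contact_force: [-0.0, -0.3, 0.9]
grip_width: 0.5
finger_force: 0.0
```

>>> {"name": "servo_tool", "arguments": {"deltas": [[[0,0,0.04],[0,0,0]],[[0,0,0.04],[0,0,0]],[[0,0,0.04],[0,0,0]],[[0,0,0.02],[0,0,0]],[[0,0,0],[0,0,0]],[[0,0,0],[0,0,0]]]}}

```text
time: 3.35
tool_pos: [604.8, -197.1, 106.4]
tcp_rot: [3.142, 0.001, 2.756]
contact_force: [0.7, 1.0, -0.3]
grip_width: 0.8
finger_force: 0.0
```

Run:
```python
from h import *; import cv2
im=bot.capture("wrist")[:,:,::-1]; cv2.imwrite("pics/w1.png",im); c=bot.camera_model("wrist")
C=np.array(c["xyz"]);A=R.from_euler('xyz',c["rotation"]).as_matrix()
for p in ([603.3,-197.4,52],[604.8,-197.1,87]): 
    q=c["mtx"]@A.T@(np.array(p)-C); print(p,(q[:2]/q[2]).round(0))
```

```text
[603.3, -197.4, 52] [250. 209.]
[604.8, -197.1, 87] [251. 229.]
```

View pics/w1.png

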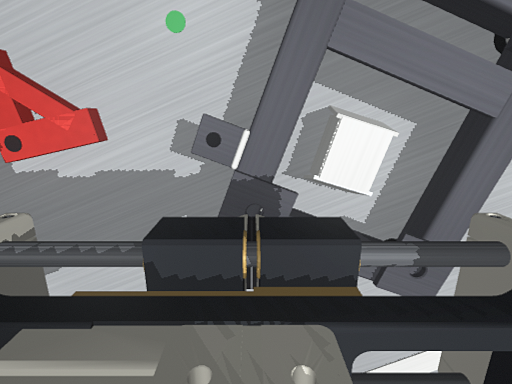

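The wrist view shows the pad_tab hole at about (254,211), against a predicted (250,209). The tab is at (213,140) and the shut fingers are above the pad. I'll go down in small steps.

>>> {"name": "servo_tool", "arguments": {"deltas": [[[0,0,0.015],[0,0,0]],[[0,0,0.012],[0,0,0]],[[0,0,0.005],[0,0,0]],[[0,0,0],[0,0,0]],[[0,0,0],[0,0,0]],[[0,0,0],[0,0,0]]]}}

```text
time: 4.15
tool_pos: [604.6, -196.9, 73.9]
tcp_rot: [3.142, 0.001, 2.756]
contact_force: [0.4, -0.5, 0.7]
grip_width: 0.2
finger_force: 0.0
```

>>> {"name": "servo_tool", "arguments": {"deltas": [[[0,0,0.001],[0,0,0]],[[0,0,0.001],[0,0,0]],[[0,0,0],[0,0,0]],[[0,0,0],[0,0,0]]]}}

```text
time: 4.65
tool_pos: [604.3, -196.8, 71.5]
tcp_rot: [3.141, 0.0, 2.756]
contact_force: [-0.2, 0.1, 0.3]
grip_width: 0.6
finger_force: 0.0
```

>>> {"name": "servo_tool", "arguments": {"deltas": [[[0,0,0.001],[0,0,0]],[[0,0,0],[0,0,0]],[[0,0,0],[0,0,0]]]}}

```text
time: 5.03
tool_pos: [604.4, -197.0, 70.9]
tcp_rot: [-3.142, 0.001, 2.756]
contact_force: [-0.9, 0.5, 3.2]
grip_width: 0.4
finger_force: 1.8
```

>>> {"name": "servo_tool", "arguments": {"deltas": [[[0,0,0.001],[0,0,0]],[[0,0,0],[0,0,0]],[[0,0,0],[0,0,0]]]}}

```text
time: 5.4
tool_pos: [604.5, -197.1, 70.3]
tcp_rot: [-3.141, 0.001, 2.756]
contact_force: [-2.1, -1.1, 6.7]
grip_width: 0.6
finger_force: 3.6
```

>>> {"name": "servo_tool", "arguments": {"deltas": [[[0,0,0.0005],[0,0,0]],[[0,0,0],[0,0,0]],[[0,0,0],[0,0,0]]]}}

```text
time: 5.78
tool_pos: [604.5, -197.2, 70.0]
tcp_rot: [-3.141, 0.001, 2.756]
contact_force: [-3.5, 0.2, 8.4]
grip_width: 0.5
finger_force: 4.3
```

>>> {"name": "servo_tool", "arguments": {"deltas": [[[0,0,-0.005],[0,0,0]],[[0,0,-0.015],[0,0,0]],[[0,0,-0.015],[0,0,0]],[[0,0,0],[0,0,0]],[[0.0162,0.0247,0],[0,0,0]],[[0.0162,0.0247,0],[0,0,0]],[[0.0162,0.0247,0],[0,0,0]],[[0.0162,0.0247,0],[0,0,0]],[[0.0162,0.0247,0],[0,0,0]],[[0.0162,0.0247,0],[0,0,0]],[[0.0162,0.0247,0],[0,0,0]],[[0.0162,0.0247,0],[0,0,0]],[[0,0,0],[0,0,0]],[[0,0,0],[0,0,0]]]}}

```text
time: 7.52
tool_pos: [558.8, 34.5, 104.0]
tcp_rot: [-3.141, 0.0, 2.756]
contact_force: [0.0, -0.4, -0.2]
grip_width: 0.2
finger_force: 0.0
```

The first pad gave at 8.4 N and I'm off it. Next is pad_diagonal.

>>> {"name": "servo_tool", "arguments": {"deltas": [[[0,0,0.015],[0,0,0]],[[0,0,0.01],[0,0,0]],[[0,0,0.006],[0,0,0]],[[0,0,0.001],[0,0,0]],[[0,0,0],[0,0,0]],[[0,0,0],[0,0,0]]]}}

```text
time: 8.28
tool_pos: [558.8, 35.0, 72.3]
tcp_rot: [3.141, 0.001, 2.756]
contact_force: [0.6, -0.1, 0.3]
grip_width: 0.7
finger_force: 0.0
```

>>> {"name": "servo_tool", "arguments": {"deltas": [[[0,0,0.001],[0,0,0]],[[0,0,0],[0,0,0]],[[0,0,0],[0,0,0]]]}}

```text
time: 8.65
tool_pos: [558.7, 35.0, 71.2]
tcp_rot: [3.141, 0.0, 2.756]
contact_force: [1.1, -0.1, 1.4]
grip_width: 0.5
finger_force: 0.4
```

>>> {"name": "servo_tool", "arguments": {"deltas": [[[0,0,0.001],[0,0,0]],[[0,0,0],[0,0,0]],[[0,0,0],[0,0,0]]]}}

```text
time: 9.02
tool_pos: [558.8, 35.2, 70.6]
tcp_rot: [3.141, 0.001, 2.756]
contact_force: [-0.6, 0.9, 5.7]
grip_width: 0.1
finger_force: 2.7
```

>>> {"name": "servo_tool", "arguments": {"deltas": [[[0,0,0.0007],[0,0,0]],[[0,0,0],[0,0,0]],[[0,0,0],[0,0,0]]]}}

```text
time: 9.4
tool_pos: [558.8, 35.2, 70.2]
tcp_rot: [3.141, 0.001, 2.756]
contact_force: [-1.2, 0.3, 7.9]
grip_width: 0.3
finger_force: 4.0
```

>>> {"name": "servo_tool", "arguments": {"deltas": [[[0,0,-0.005],[0,0,0]],[[0,0,-0.015],[0,0,0]],[[0,0,-0.015],[0,0,0]],[[0,0,0],[0,0,0]],[[0.0082,-0.0219,0],[0,0,0]],[[0.0082,-0.0219,0],[0,0,0]],[[0.0082,-0.0219,0],[0,0,0]],[[0.0082,-0.0219,0],[0,0,0]],[[0.0082,-0.0219,0],[0,0,0]],[[0.0082,-0.0219,0],[0,0,0]],[[0,0,0],[0,0,0]],[[0,0,0],[0,0,0]]]}}

```text
time: 10.9
tool_pos: [464.0, -68.0, 104.4]
tcp_rot: [3.141, 0.001, 2.755]
contact_force: [0.5, 0.0, 0.4]
grip_width: -0.2
finger_force: 0.0
```

The second pad gave at 7.9 N. Third is pad_same_side.

>>> {"name": "servo_tool", "arguments": {"deltas": [[[0,0,0.015],[0,0,0]],[[0,0,0.01],[0,0,0]],[[0,0,0.006],[0,0,0]],[[0,0,0.001],[0,0,0]],[[0,0,0],[0,0,0]],[[0,0,0],[0,0,0]]]}}

```text
time: 11.65
tool_pos: [463.8, -68.3, 72.6]
tcp_rot: [3.141, 0.001, 2.756]
contact_force: [0.4, 1.1, 0.0]
grip_width: 0.7
finger_force: 0.0
```

>>> {"name": "servo_tool", "arguments": {"deltas": [[[0,0,0.001],[0,0,0]],[[0,0,0],[0,0,0]],[[0,0,0],[0,0,0]]]}}

```text
time: 12.02
tool_pos: [463.6, -68.2, 71.4]
tcp_rot: [3.141, 0.0, 2.756]
contact_force: [0.6, -0.6, -0.3]
grip_width: 0.6
finger_force: 0.0
```

>>> {"name": "servo_tool", "arguments": {"deltas": [[[0,0,0.001],[0,0,0]],[[0,0,0],[0,0,0]],[[0,0,0],[0,0,0]]]}}

```text
time: 12.4
tool_pos: [463.6, -68.3, 70.6]
tcp_rot: [3.142, 0.0, 2.756]
contact_force: [-1.8, 0.6, 5.3]
grip_width: 0.7
finger_force: 2.5
```

>>> {"name": "servo_tool", "arguments": {"deltas": [[[0,0,0.0007],[0,0,0]],[[0,0,0],[0,0,0]],[[0,0,0],[0,0,0]]]}}

```text
time: 12.78
tool_pos: [463.5, -68.3, 70.1]
tcp_rot: [-3.142, 0.0, 2.756]
contact_force: [-2.7, -0.1, 8.5]
grip_width: 0.7
finger_force: 4.1
```

>>> {"name": "servo_tool", "arguments": {"deltas": [[[0,0,-0.005],[0,0,0]],[[0,0,-0.015],[0,0,0]],[[0,0,-0.015],[0,0,0]],[[0,0,0],[0,0,0]],[[-0.0253,0.0071,0],[0,0,0]],[[-0.0253,0.0071,0],[0,0,0]],[[-0.0253,0.0071,0],[0,0,0]],[[-0.0253,0.0071,0],[0,0,0]],[[-0.0253,0.0071,0],[0,0,0]],[[-0.0253,0.0071,0],[0,0,0]],[[-0.0253,0.0071,0],[0,0,0]],[[-0.0253,0.0071,0],[0,0,0]],[[-0.0253,0.0071,0],[0,0,0]],[[0,0,0],[0,0,0]],[[0,0,0],[0,0,0]]]}}

```text
time: 14.65
tool_pos: [697.5, -94.5, 103.4]
tcp_rot: [-3.141, -0.002, 2.756]
contact_force: [0.0, -0.2, 0.3]
grip_width: 0.1
finger_force: 0.0
```

The third pad gave at 8.5 N. Last is pad_last.

>>> {"name": "servo_tool", "arguments": {"deltas": [[[0,0,0.015],[0,0,0]],[[0,0,0.01],[0,0,0]],[[0,0,0.006],[0,0,0]],[[0,0,0],[0,0,0]],[[0,0,0],[0,0,0]],[[0,0,0],[0,0,0]]]}}

```text
time: 15.4
tool_pos: [698.9, -94.8, 74.1]
tcp_rot: [3.141, 0.001, 2.756]
contact_force: [0.6, 0.4, 0.4]
grip_width: 0.6
finger_force: 0.0
```

>>> {"name": "servo_tool", "arguments": {"deltas": [[[0,0,0.001],[0,0,0]],[[0,0,0],[0,0,0]],[[0,0,0],[0,0,0]]]}}

```text
time: 15.78
tool_pos: [698.6, -94.7, 72.6]
tcp_rot: [3.142, 0.0, 2.756]
contact_force: [0.4, 0.4, 0.8]
grip_width: 0.7
finger_force: 0.0
```

>>> {"name": "servo_tool", "arguments": {"deltas": [[[0,0,0.001],[0,0,0]],[[0,0,0],[0,0,0]],[[0,0,0],[0,0,0]]]}}

```text
time: 16.15
tool_pos: [698.6, -94.7, 71.6]
tcp_rot: [3.141, 0.0, 2.756]
contact_force: [0.0, -0.1, 0.7]
grip_width: 0.6
finger_force: 0.0
```

>>> {"name": "servo_tool", "arguments": {"deltas": [[[0,0,0.001],[0,0,0]],[[0,0,0],[0,0,0]],[[0,0,0],[0,0,0]]]}}

```text
time: 16.52
tool_pos: [698.7, -94.7, 71.0]
tcp_rot: [3.141, 0.001, 2.756]
contact_force: [-0.1, 0.8, 3.4]
grip_width: 0.3
finger_force: 1.5
```

>>> {"name": "servo_tool", "arguments": {"deltas": [[[0,0,0.001],[0,0,0]],[[0,0,0],[0,0,0]],[[0,0,0],[0,0,0]]]}}

```text
time: 16.9
tool_pos: [698.9, -94.7, 70.5]
tcp_rot: [3.141, 0.001, 2.756]
contact_force: [-1.1, 0.7, 6.8]
grip_width: 0.6
finger_force: 3.1
```

>>> {"name": "servo_tool", "arguments": {"deltas": [[[0,0,0.0003],[0,0,0]],[[0,0,0],[0,0,0]]]}}

```text
time: 17.15
tool_pos: [698.9, -94.7, 70.4]
tcp_rot: [3.141, 0.001, 2.756]
contact_force: [-1.3, 0.3, 7.6]
grip_width: 0.0
finger_force: 3.5
```

>>> {"name": "servo_tool", "arguments": {"deltas": [[[0,0,-0.005],[0,0,0]],[[0,0,-0.02],[0,0,0]],[[0,0,-0.03],[0,0,0]],[[0,0,-0.03],[0,0,0]],[[0,0,-0.03],[0,0,0]],[[0,0,0],[0,0,0]],[[0,0,0],[0,0,0]],[[0,0,0],[0,0,0]],[[0,0,0],[0,0,0]]]}}

```text
time: 18.27
tool_pos: [698.2, -94.6, 183.1]
tcp_rot: [-3.141, -0.002, 2.756]
contact_force: [-0.5, -0.3, 0.6]
grip_width: 0.3
finger_force: 0.0
```

Run:
```python
from h import *; import cv2
im=bot.capture("scene")[:,:,::-1]; cv2.imwrite("pics/s1.png",im)
a=cv2.imread("pics/scene0.png")[160:335,170:400].astype(int);d=np.abs(a-im[160:335,170:400]).max(2)>60
print("changed px",d.sum(),(np.argwhere(d).min(0),np.argwhere(d).max(0)) if d.any() else "")
```

```text
changed px 1097 (array([0, 0]), array([ 44, 229]))
```

View pics/s1.png

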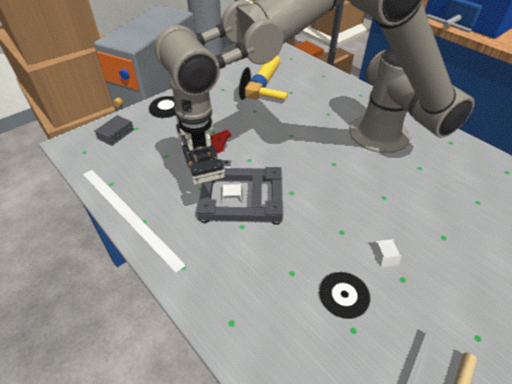

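The scene picture shows the frame corners, around (203,215) and (282,172), where they were, the brackets and disc in place, and the arm clear. I'll hand it in.

```bash
python3 -c "
from plant import bot
print(bot.close_job())"
```

```text
the job is handed in; nothing more can be done
None
```

I pressed all four pads in the stated order at 7.6–8.5 N each, lifting off between them, and handed the job in at about 18 s; the last scene picture shows the frame, brackets and disc unmoved (the arm partly hides the magnet), and no verdict came back.

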